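# Turn the instrument carousel so the forceps cup faces front

## Robot

A 6-joint arm with a two-finger parallel gripper is mounted at the origin on the work surface. World frame = base frame: x ahead of the robot, y to its left, z up, the work surface at z = 0. Lengths are in m, angles in rad, forces in N, time in s.
With the tool pointing down it reaches from about 0.35 to 0.85 m from the base axis. Payload 8.1 kg.
Tool frame: the origin (TCP) lies at the centre of the arm's flange, where the gripper is bolted on; the fingertips stand 186 mm ahead of it and the grasp point (between the pads) lies 167 mm ahead of it; z points along the fingers, y is the direction in which the jaws open and shut (so a half turn about z gives the same grasp; the last joint's range is limited). The gripper opens to 93 mm and grips with 3 to 60 N. Pads are 15 mm wide; open, the fingers measure 128 mm over their backs; the gripper's body (75 mm by 188 mm) begins 65 mm behind the grasp point.
Start: joints at [-1.274, 0.13, 1.488, -0, 1.523, -0.085], TCP at [0.224, -0.557, 0.405] pointing down, gripper open.
Joint ranges: [-2.96, 2.96], [-0.89, 2.26], [0.02, 2.5], [-1.34, 4.48], [0, 2.73], [-2.66, 2.66]. Speed limits (rad/s): [2.39, 2.39, 2.79, 3.14, 3.14, 3.14].

## Interface

Orientations are given as a rotation vector (axis times angle).
In Python, from plant import robot, viewer, order gives the robot as it stands.
- The arm moves only by the tool apply_moves, never from a script. Its argument "deltas" is a list of rows, each a list of 3 entries, a list of its own where there are three numbers: the finger opening in mm, from 0 to 93, then the shift along the tool's x, y, z in mm, then the turn about the tool's z in rad. In form: [[grip, [dx, dy, dz], yaw], ...]. A call has 1 to 5 rows; each row shifts and turns the commanded pose from where the row before left it, along the tool's axes as they then stand; what a row does not reach is not made up. A row lasts 1/8 s, in which the tool goes at most 62.5 mm and 10.7 degrees, less where a joint would pass 70% of its speed; a pose out of reach is approached as far as the arm can. A call is refused whole if a number of a shift passes 62.5 or a number of a turn 0.188, either way. A call with a gripper value outside its range is refused whole. The fingers move at their own pace and stop on an object; "grip_force" is the grip in N (left out, the last holds). Time passes only in rows, so rows that do not move let the fingers close. It gives the time, the measured TCP pose, the force and the opening at its end, in the units of the state.
- robot.read_state(): the state, without advancing time (a new reading comes with each control period).
- viewer.read_camera(name): name is "scene" or "top" or "wrist"; returns the picture (480x640x3 uint8, blue, green, red); there is no depth.
- viewer.get_calibration(name): a dict with "fx", "fy", "cx", "cy" (pixels), "distortion" ([k1, k2, p1, p2, k3] as OpenCV has them; the pictures are not rectified), "R" (3x3) and "t" (3): a world point X has camera coordinates R X + t. Camera axes: x right, y down, z forward; pixel columns grow to the right and rows downward; lengths in m; the calibration is good to about 2 mm. A picture is of the moment at which its call begins: read the wrist's pose just before it. get_calibration takes no time and is no camera call; for the wrist camera it gives the pose at the moment of the call.
- order.close_job(): hands the job in, once; it reports no verdict.
The state is a dict: "t": time; "q": joint angles; "dq": joint speeds; "joint_torque": joint torques, N m; "tool_pos": TCP position; "orientation": TCP orientation; "force": force on the tool from outside, world axes, zero at the start; "wrist_torque": the same for the moment, N m; "opening": finger opening in m.
Only numpy, scipy, OpenCV 4.12 (cv2) and the standard library are available. Lean on these libraries where they do the work, as an engineer would, in place of code of your own. Each camera call takes 0.05 s, during which the arm holds its last target. There are 200 camera calls.

## Task

On the worktop stands a rotary instrument organiser. Gently turn it, pushing at its rim with the fingertips, until the cup with the tweezers and ring-handled forceps faces front, in line with the steel tongue that sticks out of the organiser's foot; then leave it standing still and draw the hand clear. Do not touch, lift or tip the four containers on it, and leave everything else on the worktop where it is.

Things in the scene. Friction and masses are not known exactly. Their poses are not given: they have to be found in the camera images.
- foot: Fixed foot of the organiser: white disc 210 mm across, 24 mm high; origin at the centre of its underside on the worktop, which lies on the tray's turning axis. Its own -x axis is the front direction, marked by the tongue; it may be turned up to 20 degrees from facing the robot.
- tongue_tip (a point): Outer end of the flat steel tongue, on its top: 211 mm from the turning axis along the foot's -x axis. The tongue is 22 mm wide, 8 mm high and lies on the worktop; 66 mm of it shows beyond the tray's edge. From the axis to this point is the front line.
- tray: Turning white plastic tray, disc 290 mm across, 12 mm thick, its top 40 mm above the worktop; origin on the axis at its underside. Turns about the vertical either way without stops, with light friction (0.12 N m, 1 N at the rim), and stays where left. Four wells (raised steel rings 72 mm outside, 64 inside, 7 high) are centred 80 mm from the axis along its own +x, +y, -x, -y.
- rim_post (a point): Centre of the top of one of the four upright steel posts on the tray's rim: 12 mm thick, 50 mm tall above the tray's top face (90 mm above the worktop), 136 mm from the axis, midway between wells: this one 45 degrees from the tray's +x towards +y, the others at 135, 225 and 315. A post pushed sideways turns the tray.
- forceps_cup: The item to bring to the front: a loose open steel cup, 56 mm across and 62 mm high, with tweezers and ring-handled forceps fixed in it that rise to 100 mm; origin at the centre of its underside. It stands in one of the four wells.
- canister: Loose closed steel canister with a small knob on its lid, 58 mm across, 68 mm high; origin at the centre of its underside; stands in another well.
- bur_block: Loose square aluminium block 38 x 38 mm, 45 mm high, with nine little pins on top (54 mm in all); origin at the centre of its underside; stands in another well.
- dish: Loose low open steel dish, 56 mm across, 26 mm high; origin at the centre of its underside; stands in the remaining well.
- bottle: Bystander: white bottle standing on the worktop, 64 mm across, 170 mm high; origin at the centre of its underside.
- instrument_tray: Bystander: open steel tray on the worktop, 200 mm along its own x, 110 mm along y, 30 mm high; origin at the centre of its underside.
- bowl: Bystander: steel bowl on the worktop, 100 mm across, 45 mm high; origin at the centre of its underside.
There are look-alikes about, which are no part of the job. What is shaped like the dish but brown is not meant.

How it is judged:
On the way:
1. the fingers push the turning tray (contact force between the fingers and tray above 0.2 N), for 0.05 s.
At the end, for the whole second after the job is handed in: The centre of the forceps cup lies over the front line of the foot (the tongue's direction) to within 13 mm sideways (about 9 degrees), the tray is at rest, all four containers stand upright in their wells, and the bystanders are within 20 mm of their starting places (x of forceps_cup in the frame of foot below -0.065 m and y of forceps_cup in the frame of foot between -0.013 and 0.013 m and angular speed of tray below 0.05 rad/s and horizontal distance between forceps_cup and tray between 0.07 and 0.09 m and height (world z) of forceps_cup between 0.034 and 0.047 m and angle between each of forceps_cup, canister, bur_block, dish's own z axis and vertical below 0.15 rad and horizontal distance between canister and tray between 0.07 and 0.09 m and height (world z) of canister between 0.034 and 0.047 m and horizontal distance between bur_block and tray between 0.07 and 0.09 m and height (world z) of bur_block between 0.034 and 0.047 m and horizontal distance between dish and tray between 0.07 and 0.09 m and height (world z) of dish between 0.034 and 0.047 m and distance of each of bottle, instrument_tray, bowl from where it was at the start of the episode below 0.02 m); the robot touches nothing.
It fails at once if a container on the tray is lifted 15 mm or more (height (world z) of any of forceps_cup, canister, bur_block, dish above 0.055 m).
It fails at once if a container on the tray is tipped (angle between any of forceps_cup, canister, bur_block, dish's own z axis and vertical above 0.35 rad).
It fails at once if the robot pushes on a container (more than 0.5 N) (contact force between any of the fingers, the arm and forceps_cup above 0.5 N or contact force between any of the fingers, the arm and canister above 0.5 N or contact force between any of the fingers, the arm and bur_block above 0.5 N or contact force between any of the fingers, the arm and dish above 0.5 N).
It fails at once if the tray is spun hard (faster than 3 rad/s) (angular speed of tray above 3 rad/s).
It fails at once if a bystander is moved more than 20 mm or lifted (distance of any of bottle, instrument_tray, bowl from where it was at the start of the episode above 0.02 m).
It also fails if it takes over 54 s, if anything falls off the work surface, if the arm or the gripper's body presses on something with over 40 N, if the wrist force passes 120 N, or if a joint passes its speed limit or range.

## Working session

There is one attempt and no reset: what is moved stays moved. The work goes in short steps, Python scripts to look and compute and a tool call to move; the robot and the scene stay as the last step left them, time stands still between calls to the robot, and variables do not carry over. Pictures are saved under pics/ and viewed, about 8 in all and at most 12, crops included, and the job is handed in when it is done.

Besides the shell and the picture viewer there is one more tool, called after "Call:" by a JSON object that holds its "name" and its "arguments", one argument or row to a line. apply_moves: Moves the arm, as the interface text tells. Its arguments: {"type":"object","properties":{"deltas":{"type":"array"},"grip_force":{"type":"number"}},"required":["deltas"]}

```bash
mkdir -p pics; cat > h.py <<'E'
import numpy as np, cv2
from plant import robot, viewer, order
def ray(cal,uv):
    K=np.array([[cal['fx'],0,cal['cx']],[0,cal['fy'],cal['cy']],[0,0,1]])
    p=cv2.undistortPoints(np.array([[uv]],float),K,np.array(cal['distortion'],float))[0,0]
    R=np.array(cal['R']);t=np.array(cal['t']);return -R.T@t, R.T@np.array([p[0],p[1],1])
def onplane(cal,uv,z):
    o,d=ray(cal,uv);return o+d*(z-o[2])/d[2]
def proj(cal,X):
    K=np.array([[cal['fx'],0,cal['cx']],[0,cal['fy'],cal['cy']],[0,0,1]])
    return cv2.projectPoints(np.array(X,float).reshape(-1,3),cv2.Rodrigues(np.array(cal['R']))[0],np.array(cal['t'],float),K,np.array(cal['distortion'],float))[0][:,0]
E
python3 - <<'E'
from h import *
print(robot.read_state())
for n in("scene","top"):
    c=viewer.get_calibration(n);print(n,c)
    cv2.imwrite(f'pics/{n}0.png',viewer.read_camera(n))
E
```

```text
{'t': 0.0, 'q': array([-1.27443607e+00,  1.31097879e-01,  1.48925596e+00,  2.75299711e-05,
        1.52299436e+00, -8.53602906e-02]), 'dq': array([ 0.00105685,  0.00038142,  0.00096045,  0.00076708,  0.00081752,
       -0.00161389]), 'joint_torque': array([ 1.54589776e-03, -5.59839749e+01, -4.91756129e+01,  7.67890736e-02,
        3.56983789e-02, -1.42842173e-04]), 'tool_pos': array([ 0.22349176, -0.55657769,  0.40373776]), 'orientation': array([-3.08282920e+00, -5.95637688e-01,  2.47297369e-04]), 'force': array([ 0.01686266,  0.49133463, -0.07750732]), 'wrist_torque': array([-0.01000741,  0.03970241, -0.01127548]), 'opening': 0.09301633964704989}
scene {'fx': 484.87734413904343, 'fy': 484.87734413904343, 'cx': 320.6416237116318, 'cy': 237.0272220702387, 'distortion': array([-0.10885521,  0.        ,  0.        ,  0.        ,  0.        ]), 'R': array([[ 0.06365611,  0.9977377 , -0.021619  ],
       [ 0.66403859, -0.05851741, -0.7454049 ],
       [-0.74498366,  0.03309373, -0.66626133]]), 't': array([-0.0163777 , -0.25888388,  1.51376394])}
top {'fx': 539.5063808464029, 'fy': 539.5063808464029, 'cx': 314.60861954644344, 'cy': 243.14903082182124, 'distortion': array([-0.01500921,  0.        ,  0.        ,  0.        ,  0.        ]), 'R': array([[-0.01901814, -0.99981476, -0.00296023],
       [-0.99739042,  0.0191781 , -0.06960276],
       [ 0.06964663,  0.00162879, -0.9975704 ]]), 't': array([0.02365473, 0.48437102, 1.25500276])}
```

View pics/top0.png

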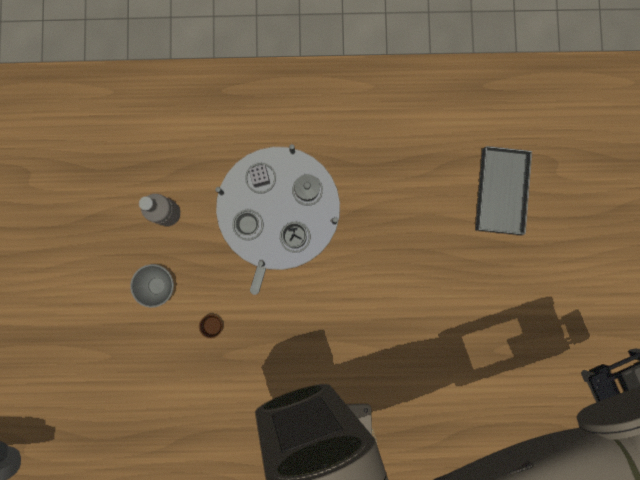

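View pics/scene0.png

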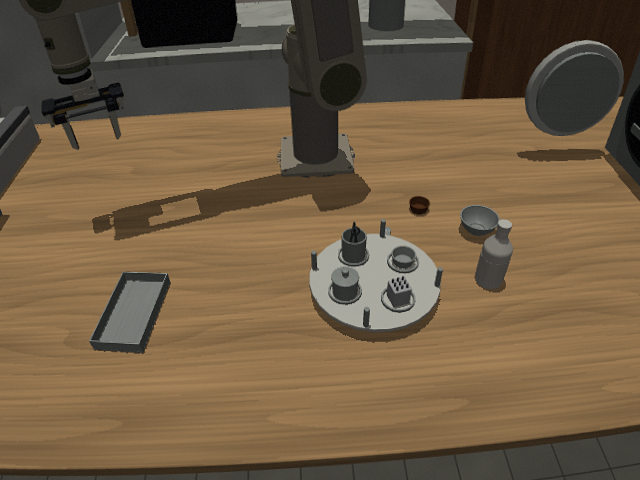

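The top view shows the tray centred near (278,208) and the tongue running to (255,292). The cup with dark instruments is at (295,236), the canister at (307,188), the block at (261,177) and the dish at (248,224). Posts are near (292,150), (220,191), (335,221) and (262,264). The brown look-alike dish at (211,325) is off the tray and not meant. Next I'll measure and confirm the cup in a crop.

```bash
python3 - <<'E'
from h import *
im=cv2.imread('pics/top0.png');c=viewer.get_calibration('top')
hsv=cv2.cvtColor(im,cv2.COLOR_BGR2HSV)
m=((hsv[...,1]<60)&(hsv[...,2]>120)).astype(np.uint8)*255
m[:100]=0
cs=[k for k in cv2.findContours(m,cv2.RETR_EXTERNAL,cv2.CHAIN_APPROX_NONE)[0] if cv2.pointPolygonTest(k,(278,208),False)>=0]
k=max(cs,key=cv2.contourArea)
P=np.array([onplane(c,p[0].astype(float),0.04)[:2] for p in k])
ce=np.array([onplane(c,(278,208),.04)[0],onplane(c,(278,208),.04)[1]])
for _ in range(20):
    r=np.linalg.norm(P-ce,axis=1);Q=P[abs(r-.145)<.012]
    A=np.c_[2*Q,np.ones(len(Q))];s=np.linalg.lstsq(A,(Q**2).sum(1),rcond=None)[0];ce=s[:2]
print('centre',ce,'r',np.sqrt(s[2]+ce@ce))
def rep(n,uv,z):
    p=onplane(c,uv,z)[:2];d=p-ce;print(n,p.round(4),'r %.4f ang %.1f'%(np.hypot(*d),np.degrees(np.arctan2(d[1],d[0]))))
rep('tongue',(255,292),.008)
for uv in((292,150),(220,191),(335,221),(262,264)):rep('post',uv,.09)
rep('cup',(295,236),.102-.03);rep('can',(307,188),.108);rep('block',(261,177),.09);rep('dish',(248,224),.066)
rep('bottle',(148,204),.17);rep('bowl',(153,286),.045)
cr=cv2.resize(im[135:305,195:350],None,fx=4.6,fy=3.5*1,interpolation=cv2.INTER_CUBIC)
cr=cv2.resize(im[135:305,195:350],None,fx=3.5,fy=3.5,interpolation=cv2.INTER_CUBIC);cv2.imwrite('pics/crop1.png',cr)
E
```

```text
centre [0.56784114 0.09920206] r 0.1427159614880947
tongue [0.3725 0.1573] r 0.2038 ang 163.4
post [0.6907 0.0611] r 0.1286 ang -17.2
post [0.6007 0.2239] r 0.1289 ang 75.2
post [ 0.5282 -0.0321] r 0.1371 ang -106.8
post [0.4355 0.1318] r 0.1362 ang 166.2
cup [0.4979 0.0583] r 0.0810 ang -149.6
can [0.6005 0.0287] r 0.0777 ang -65.1
block [0.6306 0.1316] r 0.0707 ang 27.3
dish [0.5278 0.1649] r 0.0769 ang 121.3
bottle [0.5627 0.3605] r 0.2614 ang 91.1
bowl [0.3912 0.3875] r 0.3381 ang 121.5
```

View pics/crop1.png

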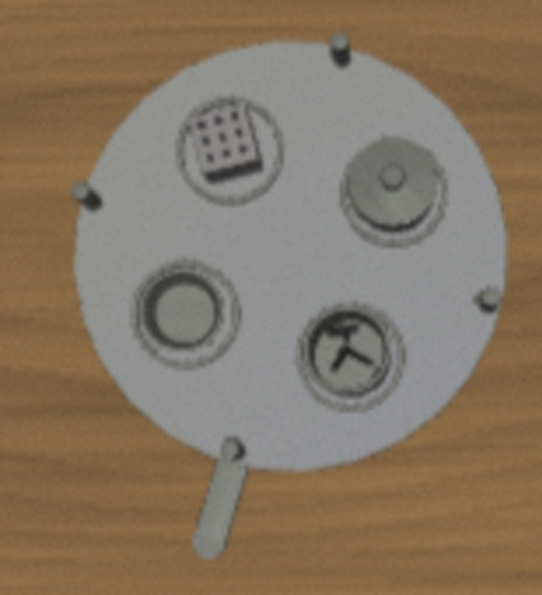

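The crop confirms the cup with tweezers and ring forceps at the lower right of the tray, image (295,236), at about −150°. The tongue is at about 163°, so the tray must turn about 47° clockwise. I'll push the post at −107° with closed fingertips, from its +x side.

Call:
{"name": "apply_moves", "arguments": {
  "deltas": [
    [0,[46,-32,0],0],
    [0,[46,-32,0],0],
    [0,[46,-32,0],0],
    [0,[46,-32,0],0],
    [0,[46,-32,0],0]
  ],
  "grip_force": 10
}}

```text
t: 0.72
tool_pos: [0.378, -0.3209, 0.4044]
orientation: [-3.084, -0.596, 0.0]
force: [0.4, 0.3, 0.8]
opening: 0.0478
```

Call:
{"name": "apply_moves", "arguments": {
  "deltas": [
    [0,[46,-32,0],0],
    [0,[46,-32,0],0],
    [0,[46,-32,0],0],
    [0,[46,-32,0],0],
    [0,[46,-32,0],0]
  ]
}}

```text
t: 1.35
tool_pos: [0.5318, -0.0867, 0.4045]
orientation: [3.084, 0.596, -0.001]
force: [-0.1, -1.3, -0.4]
opening: 0.0012
```

Call:
{"name": "apply_moves", "arguments": {
  "deltas": [
    [0,[0,0,0],-0.18],
    [0,[0,0,0],-0.18],
    [0,[0,0,0],-0.18],
    [0,[0,0,0],-0.18],
    [0,[0,0,0],-0.18]
  ]
}}

```text
t: 1.98
tool_pos: [0.5311, -0.0884, 0.4042]
orientation: [-2.512, -1.885, 0.001]
force: [0.0, -0.0, 0.6]
opening: 0.0003
```

Call:
{"name": "apply_moves", "arguments": {
  "deltas": [
    [0,[0,0,0],-0.13],
    [0,[0,0,0],-0.12],
    [0,[0,0,0],0]
  ]
}}

```text
t: 2.35
tool_pos: [0.5311, -0.0884, 0.4043]
orientation: [-2.265, -2.176, 0.001]
force: [-0.1, -0.7, 0.2]
opening: 0.0008
```

```bash
cat > st.py <<'E'
from h import *
from scipy.spatial.transform import Rotation as Rn
s=robot.read_state();R=Rn.from_rotvec(s['orientation']).as_matrix()
ce=np.array([.5685,.098]);d=s['tool_pos'][:2]-ce
print(s['t'],s['tool_pos'].round(4),'r %.4f ang %.1f'%(np.hypot(*d),np.degrees(np.arctan2(d[1],d[0]))%360),'yang %.1f'%np.degrees(np.arctan2(R[1,1],R[0,1])),'z',R[:,2].round(3),'F',s['force'].round(2),s['opening'])
E
python3 - <<'E'
exec(open('st.py').read())
t=ce+.136*np.array([np.cos(np.radians(268)),np.sin(np.radians(268))])
print('tool-axes shift mm',1000*R.T@np.r_[t-s['tool_pos'][:2],.254-s['tool_pos'][2]])
cv2.imwrite('pics/scene1.png',viewer.read_camera('scene')[150:380,230:500])
E
```

```text
2.35 [ 0.5311 -0.0884  0.4043] r 0.1901 ang 258.7 yang -2.3 z [-0.001  0.    -1.   ] F [-0.07 -0.69  0.19] 0.0007791377214660348
tool-axes shift mm [ 51.73262905  30.75166314 150.24978762]
```

Call:
{"name": "apply_moves", "arguments": {
  "deltas": [
    [0,[26,15.5,0],0],
    [0,[26,15.5,0],0],
    [0,[0,0,50],0],
    [0,[0,0,30],0],
    [0,[0,0,0],0]
  ]
}}

```text
t: 3.02
tool_pos: [0.563, -0.0374, 0.3215]
orientation: [-2.263, -2.172, 0.006]
force: [0.6, -0.8, 0.5]
opening: 0.0003
```

```bash
python3 - <<'E'
exec(open('st.py').read())
a=viewer.read_camera('scene')[150:380,230:500];b=viewer.read_camera('top')[100:330,150:420]
cv2.imwrite('pics/b1.png',cv2.resize(np.hstack([a,b]),None,fx=1.48,fy=1.48))
E
```

```text
3.025 [ 0.563  -0.0374  0.3215] r 0.1355 ang 267.7 yang -2.4 z [-0.006  0.001 -1.   ] F [ 0.6  -0.84  0.53] 0.00027243482151618364
```

View pics/b1.png

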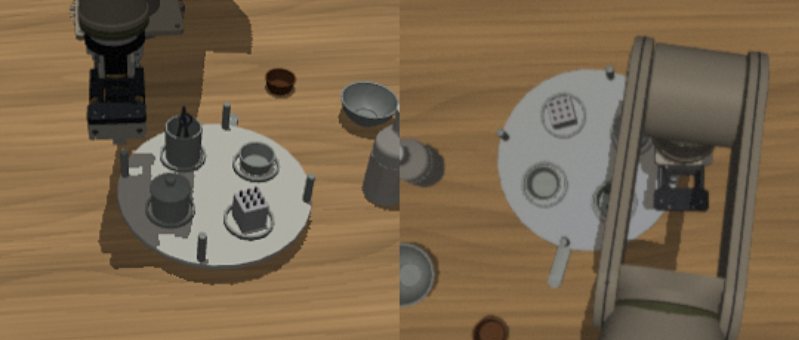

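```bash
python3 - <<'E'
from h import *
c=viewer.get_calibration('scene')
f=lambda p:(p-[230,150])*1.48
print(f(proj(c,[[.563,-.037,.136],[.563,-.037,.22],[.563,-.037,.32],[.528,-.032,.09],[.563,-.037,.04]])))
im=viewer.read_camera('scene')
cv2.imwrite('pics/b2.png',cv2.resize(im[140:340,260:420],None,fx=3,fy=3,interpolation=cv2.INTER_CUBIC))
E
```

```text
[[119.5507912  140.08086216]
 [117.31519265  93.2893646 ]
 [114.31427526  30.00925903]
 [122.87853408 146.75927066]
 [121.83130273 187.51196152]]
```

View pics/b2.png

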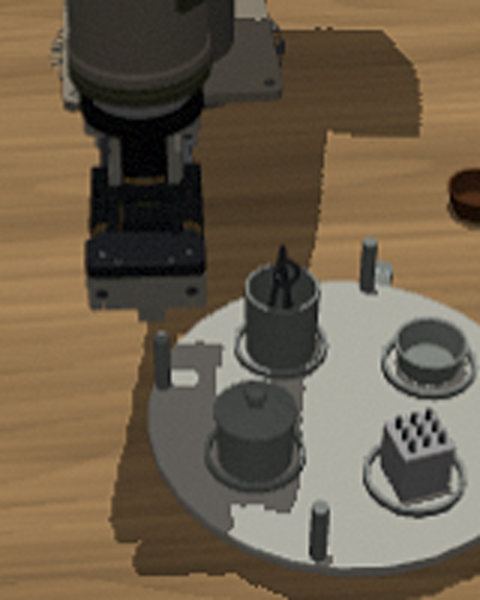

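The view is consistent: the gripper body's near end hides the fingers, whose tips show at (152,315), and the post in front is at (162,340). The body will clear the canister in height, so I'll descend and then push along an arc.

Call:
{"name": "apply_moves", "arguments": {
  "deltas": [
    [0,[0,0,34],0],
    [0,[0,0,33],0],
    [0,[0,0,0],0],
    [0,[0,0,0],0]
  ]
}}

```text
t: 3.68
tool_pos: [0.5652, -0.0379, 0.2602]
orientation: [2.263, 2.176, 0.003]
force: [-0.3, -0.9, 1.4]
opening: 0.0006
```

```bash
python3 st.py; python3 - <<'E'
import numpy as np
# arc step of a deg clockwise (world), tool y points back (angle -2 = +x), tool x = ? ; motion -y of tool, yaw +a
a=np.radians(4);r=136
print('chord: dy',-r*np.sin(a),'inward',r*(1-np.cos(a)),'yaw',a)
E
```

```text
3.675 [ 0.5652 -0.0379  0.2602] r 0.1360 ang 268.6 yang -2.3 z [ 0.003 -0.    -1.   ] F [-0.29 -0.9   1.39] 0.0006329806136384457
chord: dy -9.48688042920104 inward 0.3312891646639091 yaw 0.06981317007977318
```

Call:
{"name": "apply_moves", "arguments": {
  "deltas": [
    [0,[0.2,-7,4],0.05],
    [0,[0.2,-7,0],0.05],
    [0,[0.2,-7,0],0.05],
    [0,[0.2,-7,0],0.05],
    [0,[0.2,-7,0],0.05]
  ]
}}

```text
t: 4.3
tool_pos: [0.5309, -0.0321, 0.2568]
orientation: [2.517, 1.874, 0.005]
force: [0.5, -0.7, -0.6]
opening: 0.0003
```

```bash
python3 st.py; python3 - <<'E'
from h import *
im=viewer.read_camera('scene')
cv2.imwrite('pics/b3.png',cv2.resize(im[140:340,260:450],None,fx=3,fy=3,interpolation=cv2.INTER_CUBIC))
E
```

```text
4.3 [ 0.5309 -0.0321  0.2568] r 0.1355 ang 253.9 yang -16.7 z [ 0.005 -0.001 -1.   ] F [ 0.54 -0.65 -0.64] 0.0002644068706986279
```

View pics/b3.png

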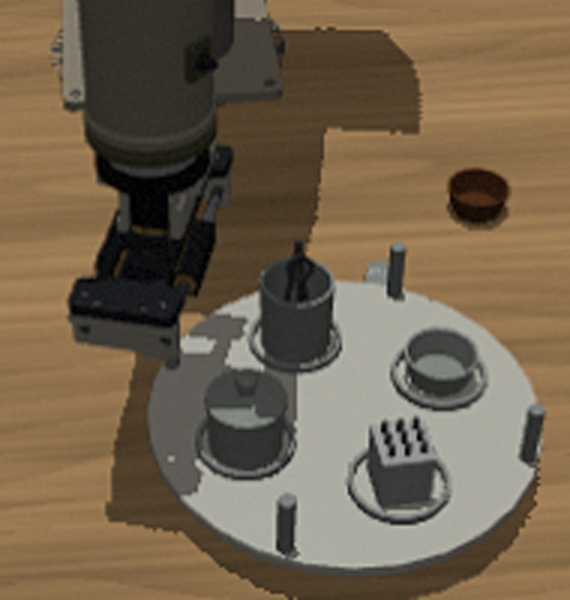

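The tray has turned about 10° and the containers stand undisturbed: post 1 went from (320,530) to (287,525). I'll continue.

Call:
{"name": "apply_moves", "arguments": {
  "deltas": [
    [0,[0.2,-7,0],0.052],
    [0,[0.2,-7,0],0.052],
    [0,[0.2,-7,0],0.052],
    [0,[0.2,-7,0],0.052],
    [0,[0.2,-7,0],0.052]
  ]
}}

```text
t: 4.97
tool_pos: [0.499, -0.0178, 0.2563]
orientation: [2.739, 1.533, 0.005]
force: [1.1, -0.1, 0.5]
opening: 0.0004
```

Call:
{"name": "apply_moves", "arguments": {
  "deltas": [
    [0,[0.2,-7,0],0.052],
    [0,[0.2,-7,0],0.052],
    [0,[0.2,-7,0],0.052],
    [0,[0.2,-5,0],0.035],
    [0,[0,0,0],0]
  ]
}}

```text
t: 5.6
tool_pos: [0.4781, -0.0018, 0.2557]
orientation: [2.872, 1.269, 0.004]
force: [0.9, -0.3, 0.8]
opening: 0.0006
```

```bash
python3 st.py; python3 - <<'E'
from h import *
a=viewer.read_camera('scene')[140:340,260:450];b=viewer.read_camera('top')[130:330,180:370]
cv2.imwrite('pics/b4.png',cv2.resize(np.hstack([a,b]),None,fx=2.1,fy=2.1,interpolation=cv2.INTER_CUBIC))
E
```

```text
5.6 [ 0.4781 -0.0018  0.2557] r 0.1347 ang 227.8 yang -42.3 z [ 0.003 -0.    -1.   ] F [ 0.88 -0.3   0.79] 0.0006112938799614717
```

View pics/b4.png

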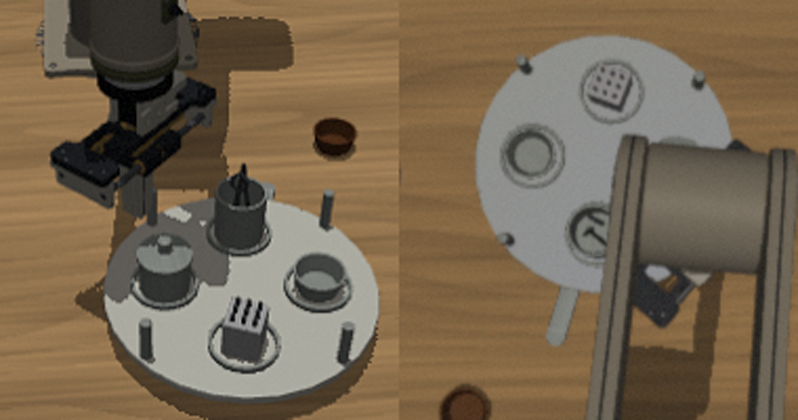

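All containers stand. Posts now show in the top view at full-image (239,160), (323,167) and (230.5,244). I'll compute the remaining turn.

```bash
python3 - <<'E'
from h import *
c=viewer.get_calibration('top');ce=np.array([.5685,.098])
def rep(n,uv,z):
    d=onplane(c,uv,z)[:2]-ce;a=np.degrees(np.arctan2(d[1],d[0]));print(n,'r %.4f ang %.1f'%(np.hypot(*d),a));return a
a=[rep('post',((x-399)/2.1+180,y/2.1+130),.09) for x,y in((523,63),(699,78),(505,239))]
m=np.mean([a[0]%90,a[1]%90,a[2]%90]);print('post mod90',m,'cup',m+135)
rep('dish',((531-399)/2.1+180,154/2.1+130),.066);rep('block',((610-399)/2.1+180,87/2.1+130),.09)
# tongue axis by two points
p=onplane(c,((556-399)/2.1+180,342/2.1+130),.008)[:2];q=onplane(c,((569-399)/2.1+180,292/2.1+130),.008)[:2]
print('tongue dir',np.degrees(np.arctan2(*(p-q)[::-1])),'tip ang',np.degrees(np.arctan2(*(p-ce)[::-1])),np.hypot(*(p-ce)))
E
```

```text
post r 0.1310 ang 39.1
post r 0.1335 ang -52.2
post r 0.1349 ang 130.0
post mod90 38.94632171375273 cup 173.94632171375272
dish r 0.0784 ang 84.9
block r 0.0746 ang -7.9
tongue dir 164.67739955597983 tip ang 163.1754289844631 0.20688025708220453
```

Call:
{"name": "apply_moves", "arguments": {
  "deltas": [
    [0,[0.2,-7,0],0.052],
    [0,[0.2,-7,0],0.052],
    [0,[0.2,-6,0],0.044],
    [0,[0.2,-4,0],0.03],
    [0,[0,0,0],0]
  ]
}}

```text
t: 6.32
tool_pos: [0.4613, 0.0161, 0.2539]
orientation: [-2.975, -1.008, -0.0]
force: [0.3, -0.8, -0.9]
opening: 0.0006
```

```bash
python3 st.py
```

```text
6.325 [0.4613 0.0161 0.2539] r 0.1349 ang 217.4 yang -52.6 z [ 0.  0. -1.] F [ 0.34 -0.76 -0.86] 0.0006352045039737136
```

Turned 10.4°. I'll back off tangentially, then outward and up, and look.

Call:
{"name": "apply_moves", "arguments": {
  "deltas": [
    [0,[0,6,0],0],
    [0,[-10,8,0],0],
    [0,[-25,4,-20],0],
    [0,[-25,0,-50],0],
    [0,[-20,0,-50],0]
  ]
}}

```text
t: 6.95
tool_pos: [0.4075, -0.048, 0.3745]
orientation: [-2.975, -1.006, 0.002]
force: [0.3, -0.8, 0.1]
opening: 0.0005
```

Call:
{"name": "apply_moves", "arguments": {
  "deltas": [
    [0,[-40,0,-30],0],
    [0,[-50,0,0],0],
    [0,[-50,0,0],0],
    [0,[-50,0,0],0],
    [0,[-50,0,0],0]
  ]
}}

```text
t: 7.58
tool_pos: [0.2163, -0.1935, 0.4038]
orientation: [2.975, 1.008, 0.0]
force: [1.0, 0.0, -0.1]
opening: 0.0007
```

```bash
python3 st.py; python3 - <<'E'
from h import *
b=viewer.read_camera('top');cv2.imwrite('pics/top5full.png',b)
a=viewer.read_camera('scene')[140:340,260:450]
cv2.imwrite('pics/b5.png',cv2.resize(np.hstack([a,b[130:330,180:370]]),None,fx=2.1,fy=2.1,interpolation=cv2.INTER_CUBIC))
E
```

```text
7.575 [ 0.2163 -0.1935  0.4038] r 0.4572 ang 219.6 yang -52.6 z [ 0.    -0.001 -1.   ] F [ 1.02  0.01 -0.12] 0.0006814233658967777
```

View pics/b5.png

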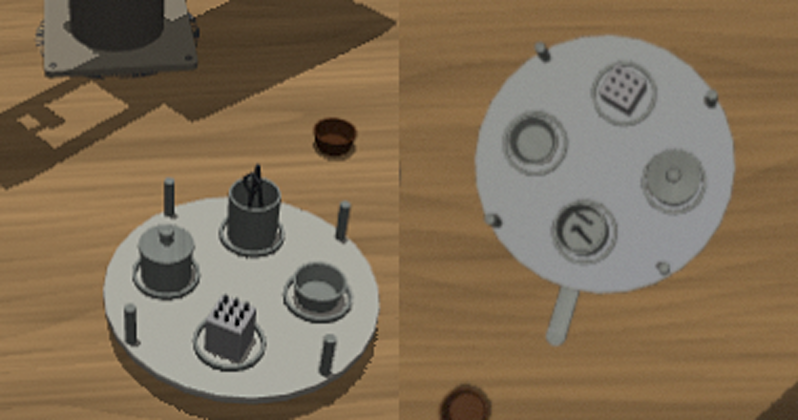

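The cup now stands in front of the tongue: its well ring is at crop (584,231), with posts at (543,50), (711,97), (493,218) and (664,267). The arm is clear. One numeric check follows.

```bash
python3 - <<'E'
from h import *
c=viewer.get_calibration('top')
g=lambda x,y,z:onplane(c,((x-399)/2.1+180,y/2.1+130),z)[:2]
P=[g(x,y,.09) for x,y in((543,50),(711,97),(493,218),(664,267))]
ce=np.mean(P,0);print('ce',ce)
A=lambda p:np.degrees(np.arctan2(*(p-ce)[::-1]))
cup=135+np.mean([A(p)%90 for p in P]);print([A(p) for p in P],'cup by posts',cup)
W=[g(584,231,.045),g(534,141,.045),g(624,93,.045),g(673,180,.045)]
print('cup by wells',A(W[0]),[A(w) for w in W],'tongue',A(g(556,342,.008)),'centre(wells)',np.mean(W,0))
cup=np.radians(cup)
E
```

```text
ce [0.56665397 0.09662895]
[np.float64(27.998111409680323), np.float64(-61.67419293993591), np.float64(117.9971101858814), np.float64(-151.81750948176978)] cup by posts 163.125879793464
cup by wells 161.54827679240614 [np.float64(161.54827679240614), np.float64(71.57362924730435), np.float64(-15.37487846294222), np.float64(-105.19212655522018)] tongue 162.66059215663265 centre(wells) [0.56905963 0.09871836]
```

```bash
python3 -c "
from h import *
print(robot.read_state()['dq'].round(3), order.close_job())"
```

```text
the job is handed in; nothing more can be done
[ 0.127  0.031 -0.017  0.041 -0.021  0.144] None
```

I turned the organiser about 47° clockwise by pushing one rim post with the closed fingertips. Then I backed off, drew the hand clear and handed the job in at about 7.7 s.

- **Alignment:** in the last top view the cup lies at 163.1° measured by the posts and 161.5° by the wells. The tongue is at 162.7°. The two measures differ by about 1.6°, which puts the cup about 2 mm off the front line, against 13 mm allowed.
- **Containers:** all four stand upright in their wells.
- **Contact:** the measured tool force during the push was only 1–2 N, close to its reading in free air. The turning of the tray is therefore the clear evidence that the fingers pushed it.
- **Bystanders:** the arm never went near the bottle, bowl or instrument tray. I did not re-measure their positions at the end.
- **Tray and arm at rest:** I did not take a second picture to prove the tray was still. The arm had a small leftover joint motion (up to 0.14 rad/s) at hand-in, well clear of everything.

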